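# Wipe the broken ceramic off the breaker panel

## Robot

A 6-joint arm with a two-finger parallel gripper is mounted at the origin on the work surface. World frame = base frame: x ahead of the robot, y to its left, z up, the work surface at z = 0. Lengths are in m, angles in rad, forces in N, time in s.
With the tool pointing down it reaches from about 0.3 to 0.775 m from the base axis. Payload 14.6 kg.
Tool frame: the origin (TCP) lies midway between the tips of the shut fingers; the grasp point (between the pads) lies 19 mm behind it (ctrl.pinch_z is the z of the grasp point in the tool frame, in m); z points along the fingers, y is the line along which they close (so a half turn about z gives the same grasp; the last joint's range is limited). The gripper opens to 94 mm and grips with 3 to 60 N. Pads are 16 mm wide; open, the fingers measure 119 mm over their backs; the gripper's body (75 mm by 177 mm) begins 78 mm behind the grasp point.
Start: joints at [-1.394, 0.3, 1.521, -0, 1.321, -0.067], TCP at [0.133, -0.534, 0.205] pointing down, gripper open.
Joint ranges: [-3.03, 3.03], [-0.79, 2.21], [0.23, 2.52], [-1.04, 4.18], [0, 3.07], [-2.55, 2.55]. Speed limits (rad/s): [2.22, 2.22, 2.57, 3.14, 3.14, 3.14].

## Interface

Orientations are given as [roll, pitch, yaw] about the fixed x, y, z axes, in that order (R = Rz(yaw) Ry(pitch) Rx(roll)).
In Python, from station import ctrl, camera, ticket gives the robot as it stands. The module is installed in compiled form; this text tells all that it offers.
- The arm moves only by the shell command python3 -m inch 'ROWS' [FORCE]. ROWS is text: rows parted by semicolons, each of 7 numbers parted by spaces: the opening, from -1 (shut) to 1 (fully open), then the shift along the tool's x, y, z in units of 0.03 m (1.0 is 0.03 m), then the turn, a rotation vector about the tool's x, y, z in units of 10 degrees (1.0 is 10 degrees). In form: grip dx dy dz rx ry rz; .... A call has 1 to 10 rows; each row shifts and turns the commanded pose from where the row before left it, along the tool's axes as they then stand; what a row does not reach is not made up. A row lasts 1/8 s, in which the tool goes at most 62.5 mm and 10.7 degrees, less where a joint would pass 70% of its speed; a pose out of reach is approached as far as the arm can. A call with a number of a shift or a turn outside -1 to 1 is refused whole. A call with a gripper value outside its range is refused whole. The fingers move at their own pace and stop on an object; FORCE is the grip in N (left out, the last holds). Time passes only in rows, so rows that do not move let the fingers close. It gives the time, the measured TCP pose, the force, the opening and the grip force at its end, in the units of the state.
- ctrl.get_obs(): the state, without advancing time (a new reading comes with each control period).
- camera(name): name is "scene" or "top"; returns a dict with "img" (400x640x3 uint8, blue, green, red), "range_z" (400x640 float32, m along the optical axis (not along the pixel's ray), 0 where there is no reading), "intrinsics" (3x3 intrinsics, pixels), "view" (4x4, takes a point from world to camera coordinates). Camera axes: x right, y down, z forward; pixel columns grow to the right and rows downward; lengths in m; the calibration is good to about 2 mm. A picture is of the moment at which its call begins.
- ticket.hand_in(): hands the job in; it is judged then, once.
The state is a dict: "time_s": time; "qpos": joint angles; "joint_vel": joint speeds; "tau": joint torques, N m; "ee_pos": TCP position; "eef_rot": TCP orientation; "force": force on the tool from outside, world axes, zero at the start; "moment": the same for the moment, N m; "grip_width": finger opening in m; "grip_force": force on a finger pad.
Only numpy, scipy, OpenCV 4.12 (cv2) and the standard library are available. Lean on these libraries where they do the work, as an engineer would, in place of code of your own. Each camera call takes 0.05 s, during which the arm holds its last target. There are 200 camera calls.

## Task

An old fuse carrier has shattered and its four ceramic chips lie on the grey panel. Pick up the wooden scraper by its grip, wipe all the chips along the panel and off its end into the steel pan (keep the fingers off the chips), then stand the scraper back upright on its plywood block and let go. Leave everything else where it lies.

Things in the scene. Friction and masses are not known exactly. Their poses are not given: they have to be found in the camera images.
- panel: grey painted steel panel lying fixed on two battens; 140 (x) x 260 (y) mm, its flat surface 40 mm above the shelf. Its two long edges (at x = +-68 mm, along y) are turned up 8 mm above that surface; the clear width between them is 134 mm. Both ends (y = +-130 mm) are open. Origin: on the shelf under the panel's centre; x across, y along the panel
- pan: open steel pan fixed at one end of the panel (at its +y or its -y end, centre 175 mm from the panel's centre); outside 150 (x) x 120 (y) x 32 mm high, walls and floor 4 mm. The panel's end reaches 15 mm over its near side, 4 mm above its rim, leaving 101 mm of the pan's inside open. Origin: centre of its underside on the shelf, axes parallel to the panel's
- block: bare plywood block fixed at the other end of the panel from the pan; 170 (x) x 85 (y) x 40 mm high, top level with the panel's surface. Origin: centre of its underside on the shelf, axes parallel to the panel's
- scraper: dark wooden scraper standing on the block. Foot 118 (x, long) x 34 (y) x 18 mm high with a flat black rubber sole; on it an upright grip 76 (x) x 26 (y) mm that goes from 18 to 74 mm above the sole. Front and back alike, about 150 g. Origin: centre of the sole; z up
- chip0: loose white ceramic chip, angular and flat, about 27 x 21 mm and 9 mm thick, 14 g, lying on the panel; one of four. Origin: centre of its underside
- chip1: loose white ceramic chip, angular and flat, about 27 x 21 mm and 9 mm thick, 14 g, lying on the panel; one of four. Origin: centre of its underside
- chip2: loose white ceramic chip, angular and flat, about 27 x 21 mm and 9 mm thick, 14 g, lying on the panel; one of four. Origin: centre of its underside
- chip3: loose white ceramic chip, angular and flat, about 27 x 21 mm and 9 mm thick, 14 g, lying on the panel; one of four. Origin: centre of its underside
- carrier_a: bystander: whole white ceramic fuse carrier, 102 x 30 x 32 mm with brass ends, on the shelf beyond the panel. Origin: centre of its underside; x is its long axis
- carrier_b: bystander: whole white ceramic fuse carrier, 102 x 30 x 32 mm with brass ends, on the shelf beyond the panel. Origin: centre of its underside; x is its long axis
- padlock: bystander: steel padlock lying flat on the shelf on the robot's side of the panel, 75 x 46 x 22 mm. Origin: underside of its 42 x 46 mm case; the shackle points along x
- torch: bystander: red plastic torch lying on the shelf beyond the pan or block, 190 mm long (y) and 50 mm thick. Origin: underside of its middle
- screwdriver: bystander: green-handled screwdriver lying on the shelf on the robot's side of the panel, under 40 mm high. Origin: underside of its middle; x is its long axis
- tape: bystander: black roll, 68 mm across and 18 mm high, with a 40 mm hole, lying flat beyond the panel. Origin: centre of its underside
Mind the look-alikes: they are no part of the job. What is shaped like the chip3 but green or red is not meant.

How it is judged:
On the way, in this order (a step that is already met when the one before it is completed fails the run):
1. the scraper's sole is down on the panel, between the turned-up edges (within 6 mm of the surface) (x of scraper in the frame of panel between -0.04 and 0.04 m and y of scraper in the frame of panel between -0.14 and 0.14 m and z of scraper in the frame of panel between 0.03 and 0.046 m), for 0.1 s.
2. all four chips are in the pan (x of chip0 in the frame of pan between -0.072 and 0.072 m and y of chip0 in the frame of pan between -0.057 and 0.057 m and z of each of chip0, chip1, chip2, chip3 in the frame of pan below 0.033 m and x of chip1 in the frame of pan between -0.072 and 0.072 m and y of chip1 in the frame of pan between -0.057 and 0.057 m and x of chip2 in the frame of pan between -0.072 and 0.072 m and y of chip2 in the frame of pan between -0.057 and 0.057 m and x of chip3 in the frame of pan between -0.072 and 0.072 m and y of chip3 in the frame of pan between -0.057 and 0.057 m), for 0.2 s.
At the end, for the whole second after the job is handed in: All four chips lie inside the pan, below its rim and at rest; the scraper stands upright (within 0.12 rad) and at rest on the plywood block, its sole's centre over the block and within 6 mm of its top (all of step 2 and x of scraper in the frame of block between -0.085 and 0.085 m and y of scraper in the frame of block between -0.045 and 0.045 m and z of scraper in the frame of block between 0.035 and 0.046 m and angle between scraper's own z axis and vertical below 0.12 rad and linear speed of scraper below 0.02 m/s and linear speed of each of chip0, chip1, chip2, chip3 below 0.03 m/s); the robot touches nothing.
It fails at once if the fingers touch a chip (contact force between the fingers and chip0 above 0.3 N or contact force between the fingers and chip1 above 0.3 N or contact force between the fingers and chip2 above 0.3 N or contact force between the fingers and chip3 above 0.3 N).
It fails at once if a bystander is moved more than 30 mm (distance of any of carrier_a, carrier_b, padlock, torch, screwdriver, tape from where it was at the start of the episode above 0.03 m).
It also fails if it takes over 53 s, if anything falls off the work surface, if the arm or the gripper's body presses on something with over 40 N, if the wrist force passes 120 N, or if a joint passes its speed limit or range.

## Working session

There is one attempt and no reset: what is moved stays moved. The work goes in short steps, Python scripts to look and compute and a shell command to move; the robot and the scene stay as the last step left them, time stands still between calls to the robot, and variables do not carry over. Pictures are saved under pics/ and viewed, at most 10 in all, crops included, and the job is handed in when it is done.

```bash
mkdir -p pics
cat > h.py <<'E'
import numpy as np, cv2
from station import ctrl, camera, ticket
def cloud(c):
    z=c["range_z"]; K=c["intrinsics"]; v,u=np.indices(z.shape)
    p=np.stack([(u-K[0,2])/K[0,0]*z,(v-K[1,2])/K[1,1]*z,z],-1)
    V=np.linalg.inv(c["view"]); w=p@V[:3,:3].T+V[:3,3]; w[z==0]=np.nan
    return w
E
python3 - <<'E'
from h import *
for n in("top","scene"):
    c=camera(n); cv2.imwrite(f"pics/{n}0.png",c["img"]); np.savez(f"{n}0.npz",**c)
print(ctrl.get_obs(),ctrl.pinch_z)
E
```

```text
{'time_s': 0.1, 'qpos': array([-1.39363503e+00,  3.00381566e-01,  1.52153639e+00, -2.16324757e-05,
        1.32069679e+00, -6.66248220e-02]), 'joint_vel': array([ 1.19673947e-03, -2.19281482e-03, -3.08981227e-05,  2.82720486e-04,
       -2.54913204e-04,  3.05174033e-04]), 'tau': array([ 6.31894327e-04, -5.32644188e+01, -3.53283012e+01,  7.09981145e-02,
        2.34709441e-02, -4.80254232e-05]), 'ee_pos': array([ 0.13269375, -0.53350328,  0.20495434]), 'eef_rot': array([-3.14057143e+00, -4.71393759e-05,  2.43791455e-01]), 'force': array([ 1.02663302, -0.09864409,  0.02617673]), 'moment': array([-0.01513563,  0.02709262,  0.02406546]), 'grip_force': 0.0, 'grip_width': 0.0938198943927529} -0.0188
```

View pics/top0.png

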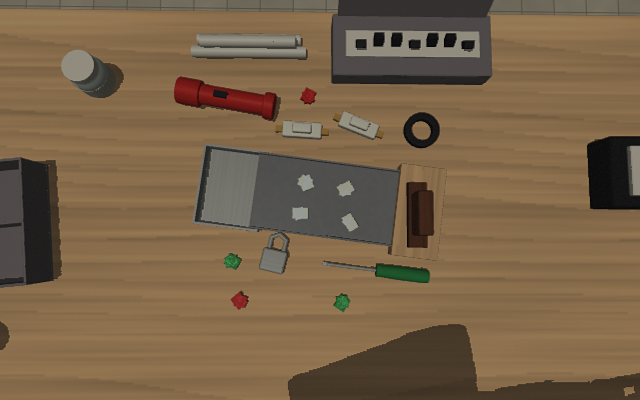

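View pics/scene0.png

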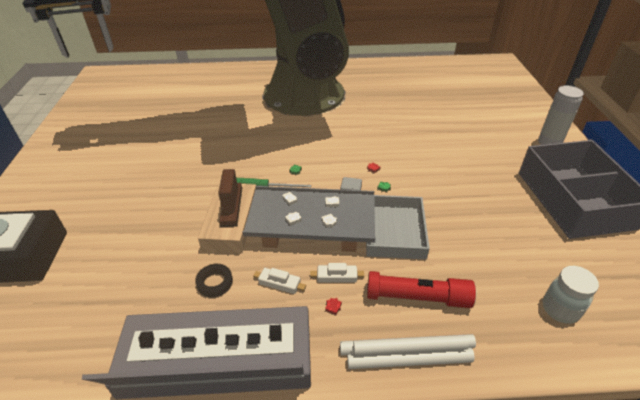

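The top view shows the pan at the left end of the panel (~230,187). The block and scraper are at the right (~420,213), with four white chips at (306,183), (345,188), (300,213) and (349,222). The padlock (275,255) and screwdriver (380,270) lie on the robot's side.

Run:
```python
from h import *
c=dict(np.load("top0.npz")); w=cloud(c); img=c["img"]; Z=w[...,2]
hsv=cv2.cvtColor(img,cv2.COLOR_BGR2HSV)
box=np.zeros(Z.shape,bool); box[140:265,190:450]=1
def rect(m,name):
    p=w[m][:,:2].astype(np.float32); r=cv2.minAreaRect(p*1000); b=cv2.boxPoints(r)
    print(name,m.sum(),np.round(r[0],1),np.round(r[1],1),round(r[2],2),'z',np.round(np.nanpercentile(w[m][:,2],[2,50,98]),4))
for s in (0,):
    # grip top, foot top
    d=box&(Z>.095); rect(d,'grip')
    d=box&(Z>.05)&(Z<.065)&(hsv[...,2]<110)&(np.indices(Z.shape)[1]>400); rect(d,'foot')
low=hsv[...,1]<60
pan=box&low&(Z>.033)&(Z<.046)&(np.indices(Z.shape)[1]>262)&(np.indices(Z.shape)[1]<395); rect(pan,'panelsurf')
panw=box&low&(Z>.022)&(np.indices(Z.shape)[1]<395)&(np.indices(Z.shape)[0]<235); rect(panw,'panel+pan')
blk=box&~low&(Z>.033)&(Z<.05)&(np.indices(Z.shape)[1]>385);rect(blk,'block')
rim=box&low&(Z>.0445)&(Z<.052)
ch=(box&low&(hsv[...,2]>150)&(Z>.043)).astype(np.uint8)
n,l,st,ce=cv2.connectedComponentsWithStats(ch)
for i in range(1,n):
    if st[i,4]>30: rect(l==i,'chip')
for n2,(a,b,e,f) in dict(padlock=(232,275,258,292),driver=(258,285,322,432),carA=(118,140,275,330),carB=(108,140,332,384)).items():
    q=w[a:b,e:f].reshape(-1,3); q=q[q[:,2]>.006]; print(n2,np.round(np.nanmin(q,0),3),np.round(np.nanmax(q,0),3))
print(Z[187,225],Z[200,330],w[200,330],Z[350,200])
```

```text
grip 796 [ 539.  -163.1] [26.3 75.7] 88.33 z [0.0967 0.1124 0.1152]
foot 595 [ 538.9 -163.7] [ 34.1 117.2] 89.54 z [0.0513 0.0568 0.0607]
panelsurf 9125 [568.8  -1.3] [253.2 142.3] 82.44 z [0.0362 0.0391 0.0437]
panel+pan 10863 [575.1  53.4] [368.1 150.1] 82.85 z [0.03   0.0391 0.0488]
block 2664 [ 547.7 -157.9] [111.4 170.4] 82.7 z [0.0359 0.039  0.0421]
chip 150 [597.4  38. ] [25.8 23.2] 35.35 z [0.0451 0.0478 0.0505]
chip 73 [584.6 -34.5] [22.  24.5] 26.46 z [0.0459 0.0481 0.0511]
chip 147 [541.1  48. ] [21.6 23.5] 0.24 z [0.0455 0.048  0.0503]
chip 146 [524.6 -41.4] [28.  17.7] 34.22 z [0.0454 0.048  0.0507]
padlock [0.432 0.063 0.008] [0.508 0.123 0.049]
driver [ 0.415 -0.193  0.009] [0.46  0.004 0.041]
carA [ 0.687 -0.005  0.006] [0.721 0.096 0.035]
carB [ 0.687 -0.112  0.006] [ 0.739 -0.015  0.035]
0.0037772999312096767 0.039892379328522964 [ 0.56555374 -0.0074411   0.03989238] -0.0013105757471283397
```

```bash
python3 -m inch '1 0 0 0 0 0 0.75; 1 0 0 0 0 0 0.75; 1 0.95 -0.9 0 0 0 0; 1 0.95 -0.9 0 0 0 0; 1 0.95 -0.9 0 0 0 0; 1 0.95 -0.9 0 0 0 0; 1 0.95 -0.9 0 0 0 0; 1 0.95 -0.9 0 0 0 0; 1 0.95 -0.9 0 0 0 0; 1 0.95 -0.9 0 0 0 0'; python3 -m inch '1 0.95 -0.9 0 0 0 0; 1 0.95 -0.9 0 0 0 0; 1 0.95 -0.9 0 0 0 0; 1 0.95 -0.9 0 0 0 0; 1 0.95 -0.9 0 0 0 0; 1 0 0 0 0 0 0'
```

```text
time_s: 1.35
ee_pos: [0.3654, -0.3208, 0.2053]
eef_rot: [-3.141, 0.0, -0.018]
force: [0.1, -0.6, -0.0]
grip_width: 0.0941
grip_force: 0.0
time_s: 2.1
ee_pos: [0.5105, -0.1879, 0.2048]
eef_rot: [-3.141, 0.001, -0.015]
force: [-0.1, -0.8, 0.3]
grip_width: 0.0942
grip_force: 0.0
```

```bash
python3 -m inch '1 0.95 -0.83 0 0 0 0; 1 0 0 0.9 0 0 0; 1 0 0 0.9 0 0 0; 1 0 0 0.9 0 0 0; 1 0 0 0.9 0 0 0; 1 0 0 0.5 0 0 0; 1 0 0 0.45 0 0 0; 1 0 0 0 0 0 0'; python3 -m inch '-1 0 0 0 0 0 0; -1 0 0 0 0 0 0; -1 0 0 0 0 0 0; -1 0 0 0 0 0 0; -1 0 0 0 0 0 0; -1 0 0 0 0 0 0' 35
```

```text
time_s: 3.1
ee_pos: [0.5382, -0.1652, 0.0685]
eef_rot: [-3.141, 0.001, -0.018]
force: [0.1, 0.0, 0.7]
grip_width: 0.0936
grip_force: 0.0
time_s: 3.85
ee_pos: [0.5385, -0.1651, 0.069]
eef_rot: [-3.142, 0.0, -0.018]
force: [-1.2, -0.2, -0.2]
grip_width: 0.0369
grip_force: 0.0
```

Run:
```python
from h import *
c=camera("scene"); cv2.imwrite("pics/grasp.png",cv2.resize(c["img"][80:260,140:440],None,fx=2,fy=2))
print(ctrl.get_obs()["grip_width"],ctrl.get_obs()["force"])
```

```text
0.033171411508578004 [ 0.00485776  0.19191261 -0.38374048]
```

View pics/grasp.png

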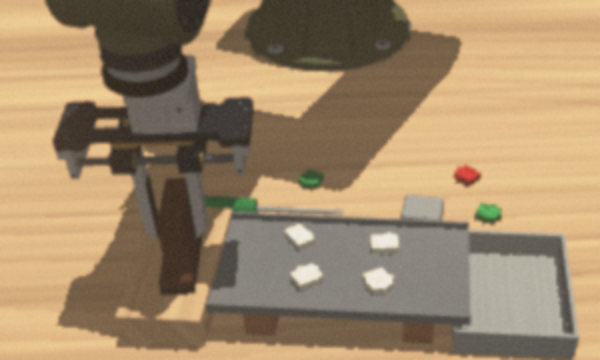

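The fingers straddle the grip but are still closing, at 33 mm. I'll finish closing, lift and align.

```bash
python3 -m inch '-1 0 0 0 0 0 0; -1 0 0 0 0 0 0; -1 0 0 0 0 0 0; -1 0 0 0 0 0 0' 35; python3 -m inch '-1 0 0 -0.4 0 0 0; -1 0 0 -0.5 0 0 0; -1 0 0 0 0 0 0.63; -1 0 0 0 0 0 0; -1 0 0 0 0 0 0' 35
python3 - <<'E'
from h import *
o=ctrl.get_obs(); print(o["ee_pos"],o["eef_rot"],o["grip_force"])
# panel rims: fit lines to raised long edges
c=dict(np.load("top0.npz")); w=cloud(c); u=np.array([np.sin(.128),np.cos(.128)]); n=np.array([u[1],-u[0]])
q=w[130:250,185:460].reshape(-1,3); d=q[:,:2]-[.568,.001]; X=d@n; Y=d@u
for s in (1,-1):
    m=(q[:,2]>.0445)&(abs(s*X-.068)<.008)&(abs(Y)<.11); f=np.polyfit(Y[m],X[m],1); print(s,m.sum(),f)
m=(abs(X)<.05)&(Y>.1)&(Y<.16)&(q[:,2]>.03); print("end",np.nanpercentile(Y[m],[95,99,100]))
p=(o["ee_pos"][:2]-[.568,.001]); print("tcp in panel",p@n,p@u)
c=camera("top"); t=(cloud(c)[...,2]);
E
```

```text
time_s: 4.4
ee_pos: [0.5384, -0.165, 0.0689]
eef_rot: [-3.142, 0.0, -0.018]
force: [-0.4, 0.1, 0.3]
grip_width: 0.0256
grip_force: 35.0
time_s: 5.03
ee_pos: [0.5385, -0.1651, 0.0963]
eef_rot: [3.142, -0.0, -0.126]
force: [0.3, 0.0, -1.9]
grip_width: 0.0259
grip_force: 35.0
[ 0.53849233 -0.16511314  0.09630807] [ 3.14151504e+00 -2.13047049e-04 -1.25661673e-01] 34.982870221138
1 213 [0.00035377 0.06833304]
-1 198 [ 0.00015409 -0.06844444]
end [0.13017596 0.13140338 0.13188489]
tcp in panel -0.008061808840503084 -0.16852087806907737
```

```bash
python3 -m inch '-1 0.25 -0.8 0 0 0 0; -1 0 -0.8 0 0 0 0; -1 0 -0.75 0 0 0 0; -1 0 0 0 0 0 0; -1 0 0 0.5 0 0 0; -1 0 0 0.35 0 0 0; -1 0 0 0 0 0 0; -1 0 0 0 0 0 0'
python3 - <<'E'
from h import *
c=camera("scene"); cv2.imwrite("pics/down.png",cv2.resize(c["img"][80:260,140:440],None,fx=2,fy=2))
E
```

```text
time_s: 6.08
ee_pos: [0.5547, -0.0964, 0.07]
eef_rot: [-3.142, 0.001, -0.128]
force: [0.0, 0.2, -1.3]
grip_width: 0.0258
grip_force: 35.0
```

View pics/down.png

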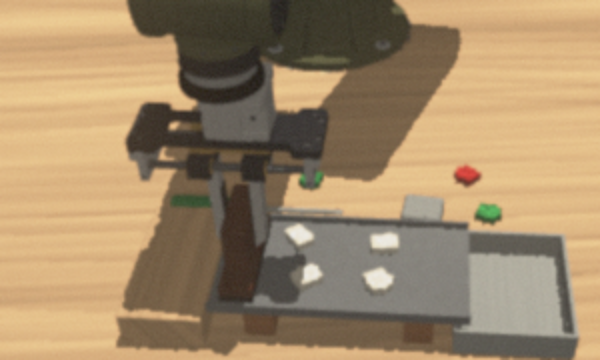

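The scraper stands square between the turned-up edges, about 1 mm clear of the surface, with all chips ahead of it. Now the wipe.

```bash
python3 -m inch '-1 0 -0.3 0 0 0 0; -1 0 -0.4 0 0 0 0; -1 0 -0.5 0 0 0 0; -1 0 -0.5 0 0 0 0; -1 0 -0.5 0 0 0 0; -1 0 -0.5 0 0 0 0; -1 0 -0.5 0 0 0 0; -1 0 -0.5 0 0 0 0; -1 0 -0.5 0 0 0 0; -1 0 -0.5 0 0 0 0'
python3 - <<'E'
from h import *
c=camera("scene"); cv2.imwrite("pics/mid.png",cv2.resize(c["img"][80:260,140:440],None,fx=2,fy=2))
o=ctrl.get_obs(); p=o["ee_pos"][:2]-[.568,.001]; u=np.array([np.sin(.128),np.cos(.128)]); print(p@[u[1],-u[0]],p@u)
E
```

```text
time_s: 7.38
ee_pos: [0.573, 0.0447, 0.0705]
eef_rot: [3.142, 0.0, -0.128]
force: [1.0, -0.4, -1.5]
grip_width: 0.0257
grip_force: 35.0
-0.0007012863319974432 0.04545907663075016
```

View pics/mid.png

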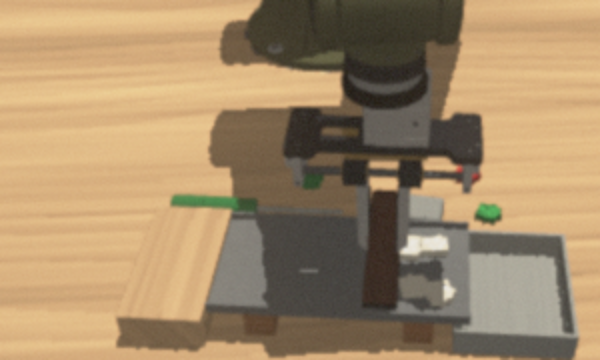

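Three chips are visible ahead of the foot, and the faint streak at (309,271) is probably sunlight. I'll carry on to the edge.

```bash
python3 -m inch '-1 0 -0.4 0 0 0 0; -1 0 -0.4 0 0 0 0; -1 0 -0.4 0 0 0 0; -1 0 -0.4 0 0 0 0; -1 0 -0.4 0 0 0 0; -1 0 -0.35 0 0 0 0; -1 0 -0.3 0 0 0 0; -1 0 -0.3 0 0 0 0; -1 0 0 0 0 0 0; -1 0 0 0 0 0 0'
python3 - <<'E'
from h import *
c=camera("scene"); cv2.imwrite("pics/end.png",cv2.resize(c["img"][80:260,140:440],None,fx=2,fy=2))
o=ctrl.get_obs(); p=o["ee_pos"][:2]-[.568,.001]; u=np.array([np.sin(.128),np.cos(.128)]); print(p@[u[1],-u[0]],p@u)
E
```

```text
time_s: 8.68
ee_pos: [0.5842, 0.1313, 0.0704]
eef_rot: [3.141, 0.0, -0.128]
force: [-0.3, 0.1, -1.9]
grip_width: 0.0259
grip_force: 35.0
-0.0005992891524355531 0.13122608263956262
```

View pics/end.png

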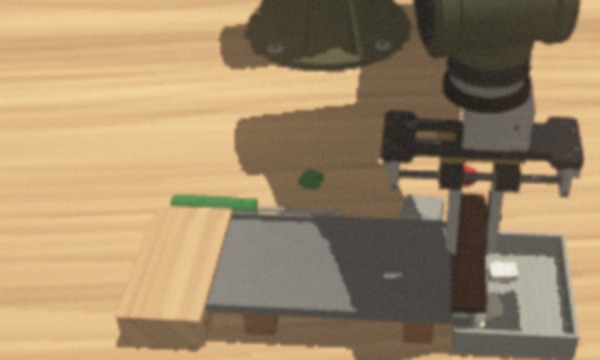

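The panel is clear (the streak moved, so it was light). Lift, go back over the block and check the pan.

```bash
python3 -m inch '-1 0 0 -0.6 0 0 0; -1 0 0 -0.8 0 0 0; -1 0 0.6 0 0 0 0; -1 0 1 0 0 0 0; -1 0 1 0 0 0 0; -1 0 1 0 0 0 0; -1 0 1 0 0 0 0; -1 0 1 0 0 0 0; -1 0 1 0 0 0 0; -1 0 1 0 0 0 0'; python3 -m inch '-1 0 1 0 0 0 0; -1 0 1 0 0 0 0; -1 0 0.5 0 0 0 0; -1 0 0 0 0 0 0; -1 0 0 0 0 0 0'
python3 - <<'E'
from h import *
c=camera("top"); cv2.imwrite("pics/back.png",cv2.resize(c["img"][130:280,180:480],None,fx=2.6,fy=2.6))
o=ctrl.get_obs(); p=o["ee_pos"][:2]-[.568,.001]; u=np.array([np.sin(.128),np.cos(.128)]); n=np.array([u[1],-u[0]]);print(p@n,p@u,o["ee_pos"])
w=cloud(c); hsv=cv2.cvtColor(c["img"],cv2.COLOR_BGR2HSV)
d=w[...,:2]-[.568,.001]; Y=d@u; X=d@n
m=((abs(X)<.072)&(abs(Y-.175)<.06)&(w[...,2]>.008)&(w[...,2]<.03)&(hsv[...,2]>150)).astype(np.uint8)
k,l,st,ce=cv2.connectedComponentsWithStats(m)
for i in range(1,k):
    if st[i,4]>20: print(st[i,4],ce[i],X[l==i].mean(),Y[l==i].mean()-.175,w[l==i][:,2].max())
E
```

```text
time_s: 9.98
ee_pos: [0.5541, -0.0966, 0.112]
eef_rot: [3.142, 0.001, -0.129]
force: [1.0, 0.7, -1.4]
grip_width: 0.0256
grip_force: 35.0
time_s: 10.6
ee_pos: [0.5455, -0.1683, 0.1123]
eef_rot: [-3.141, 0.0, -0.127]
force: [0.3, 0.2, -1.8]
grip_width: 0.0257
grip_force: 35.0
-0.0006346964445730387 -0.17066141170906948 [ 0.54558544 -0.16818424  0.11240361]
26 [252.23076923 166.57692308] 0.043436040714987856 -0.03208939834154459 0.02991953050351026
154 [244.85064935 181.40909091] 0.01531090284617644 -0.020542859907134364 0.015652925766638237
71 [245.15492958 206.47887324] -0.03232852711261437 -0.029657899386681924 0.029113428309815892
151 [232.40397351 206.8013245 ] -0.03538136399566404 -0.004266934765186248 0.015908802227605823
```

View pics/back.png

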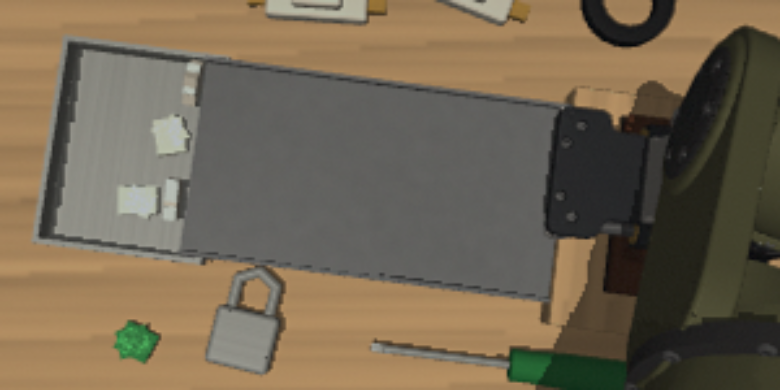

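All four chips are in the pan, two of them standing on edge at (190,82) and (170,200), with their tops below the rim. Now I'll set the scraper down.

```bash
python3 -m inch '-1 0 0 0.6 0 0 0; -1 0 0 0.5 0 0 0; -1 0 0 0.2 0 0 0; -1 0 0 0.12 0 0 0; -1 0 0 0 0 0 0; -1 0 0 0 0 0 0'
```

```text
time_s: 11.4
ee_pos: [0.5457, -0.1691, 0.0703]
eef_rot: [3.141, -0.001, -0.128]
force: [-0.0, 0.7, -1.4]
grip_width: 0.0256
grip_force: 35.0
```

```bash
python3 -m inch '-1 0 0 0.04 0 0 0; -1 0 0 0 0 0 0; -1 0 0 0.02 0 0 0; -1 0 0 0 0 0 0' 10; python3 -m inch '0 0 0 0 0 0 0; 0.5 0 0 0 0 0 0; 1 0 0 0 0 0 0; 1 0 0 0 0 0 0; 1 0 0 0 0 0 0; 1 0 0 0 0 0 0; 1 0 0 0 0 0 0; 1 0 0 0 0 0 0'; python3 -m inch '1 0 0 -0.5 0 0 0; 1 0 0 -1 0 0 0; 1 0 0 -1 0 0 0; 1 0 0 -1 0 0 0; 1 0 0 -1 0 0 0; 1 0.0 1 0 0 0 0; 1 0 1 0 0 0 0; 1 0 1 0 0 0 0; 1 0 1 0 0 0 0; 1 0 0 0 0 0 0'
python3 - <<'E'
from h import *
a=camera("scene"); c=camera("top")
cv2.imwrite("pics/final.png",np.vstack([cv2.resize(a["img"][100:300,140:500],(540,300)),cv2.resize(c["img"][60:280,150:480],(450,300)).copy() if 0 else cv2.resize(c["img"][80:280,150:510],(540,300))]))
w=cloud(c); u=np.array([np.sin(.128),np.cos(.128)]); n=np.array([u[1],-u[0]]); d=w[...,:2]-[.568,.001]; X=d@n;Y=d@u+.1725
m=(abs(X)<.08)&(abs(Y)<.06)&(w[...,2]>.095)&(w[...,2]<.13); print(m.sum(),X[m].mean(),Y[m].mean(),np.percentile(w[m][:,2],[5,50,95]))
E
```

```text
time_s: 11.9
ee_pos: [0.5457, -0.1691, 0.0684]
eef_rot: [3.141, -0.0, -0.128]
force: [-1.3, 0.1, 2.9]
grip_width: 0.0262
grip_force: 10.0
time_s: 12.9
ee_pos: [0.5455, -0.169, 0.068]
eef_rot: [-3.142, 0.0, -0.128]
force: [-0.0, -0.4, 0.6]
grip_width: 0.0939
grip_force: 0.0
time_s: 14.15
ee_pos: [0.5298, -0.2894, 0.2038]
eef_rot: [3.141, -0.001, -0.13]
force: [-0.3, 0.5, 0.6]
grip_width: 0.094
grip_force: 0.0
782 -0.0006318559497873676 0.0018789031798076192 [0.10135371 0.11242512 0.1147408 ]
```

View pics/final.png

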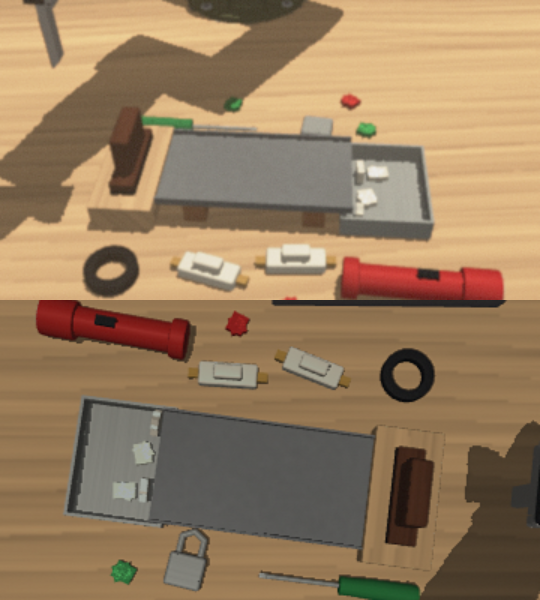

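The scraper stands upright on the block's centre, all four chips lie in the pan, the bystanders are unmoved and the gripper is clear.

```bash
python3 -c "
from station import ticket
print(ticket.hand_in())"
```

```text
the job is handed in; nothing more can be done
None
```

The job is handed in, with no verdict returned: in the last pictures all four chips are in the pan (two standing on edge, below the rim), the scraper stands upright and released on its block, and nothing else appears to have moved.

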